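# Slide the collar round the bent rack rod until it locks home

### The job

Slide the brass-coloured collar along the bent steel rod of the coating rack, round both corners and under the yellow spring catch, until it is up against the red stop and the catch has dropped shut behind it. Work gently, by feel: do not force the collar or the rack, and leave the other parts on the bench where they are. Let go of the collar when it is locked home.

Things in the scene. Friction and masses are not known exactly. Their poses are not given: they have to be found in the camera images.
- rack: Fixed coating rack: mesh tray 370 x 164 mm, 14 mm high, with a post (18 mm thick, head 26 mm) holding a bent round steel rod, 9 mm thick, level, centre line 115 mm above the table. Origin: tray centre on the table; x along the tray from post to stop, y left, z up. Rod's nominal line (x, y mm): post (-140,-41), corner 1 (-40,-41), corner 2 (17.4,40.9), free end (142,40.9).
- corner1 (a point): Nominal corner 1 of the rod's centre line, a fixed point of the rack: the first leg runs along the rack's +x to here, then turns 55 degrees left. Both corners are rounded: bend radius 30 mm, arcs begin and end 15.6 mm from the corner point. NOT measured: the rod is clamped in the post's head by hand, rigidly turned about the upright post axis by up to 0.045 rad either way. Follow it by feel.
- corner2 (a point): Nominal corner 2 of the rod's centre line, a fixed point of the rack, 100 mm from corner 1: the rod turns 55 degrees right, back to the rack's +x, and runs straight to its free end. With the rod's unmeasured turn, the true corner may lie about 8 mm off, the free end about 13 mm.
- stop_nominal (a point): Nominal centre of the red stop's face on the rod's last leg, a fixed point of the rack (x 115, y 40.9, z 115 mm). The stop is a rigid 26 mm disc 12 mm thick, bracket up to 33 mm above the rod's centre line, clamped on the rod by hand up to 7 mm either way along the leg (NOT measured, besides the rod's turn): find it by feel, it gives no way.
- collar: Loose brass-coloured ring threaded on the rod: outside 40 mm, bore 15 mm (3 mm play all round), 16 mm long, 0.12 kg. Origin: its centre; x along its bore, towards the stop along the rod. Starts hanging on the first leg, 34 to 52 mm from the post axis, centre about 3 mm below the rod's; can be gripped from above across its 40 mm. Home: its centre 8 mm before the stop's true face.
- catch (a joint): Angle (rad) of the yellow spring catch, a lever 6 mm wide above the last leg; its hinge, on arms of the stop, is 48 mm before the stop's face and 30 mm above the rod's centre line. 0 = shut: it slopes down to a nose 10 mm above that line, 19 to 22 mm before the face. A collar pushed along lifts it by 0.2-0.45; this takes a push of 2 to 6 N, then it drops shut behind the collar.
- flange_a: Loose brass-coloured flange plate 70 x 56 mm with a neck, 19 mm high, on the table; bystander. Origin: centre of its underside.
- flange_b: Loose grey steel flange plate, same shape as the other; bystander. Origin: centre of its underside.
- jar: Loose amber jar 44 mm thick, 55 mm tall, on the table; bystander. Origin: centre of its underside.
- cap: Loose orange cone-shaped masking cap, 40 mm wide at the foot, 35 mm tall; bystander. Origin: centre of its underside.

How it is judged:
By the outcome, as a careful person would: the job done as asked, in the order asked, and still so for the second after the job is handed in, with the robot touching nothing.
It also fails if it takes over 72 s, if anything falls off the work surface, if the arm or the gripper's body presses on something with over 40 N, if the wrist force passes 120 N, or if a joint passes its speed limit or range.

### The arm

A 6-joint arm with a two-finger parallel gripper is mounted at the origin on the work surface. World frame = base frame: x ahead of the robot, y to its left, z up, the work surface at z = 0. Lengths are in m, angles in degrees, forces in N, time in s.
With the tool pointing down it reaches from about 0.35 to 0.85 m from the base axis. Payload 8.1 kg.
Tool frame: the origin (TCP) lies midway between the tips of the shut fingers; the grasp point (between the pads) lies 19 mm behind it (robot.tcp_to_grasp is the z of the grasp point in the tool frame, in m); z points along the fingers, y is the line along which they close (so a half turn about z gives the same grasp; the last joint's range is limited). The gripper opens to 93 mm and grips with 3 to 60 N. Pads are 15 mm wide; open, the fingers measure 128 mm over their backs; the gripper's body (75 mm by 188 mm) begins 65 mm behind the grasp point.
Start: joints at [-77.372, 7.471, 85.268, -0, 87.261, -4.893], TCP at [0.181, -0.572, 0.219] pointing down, gripper open.
Joint ranges: [-169.43, 169.43], [-51.17, 129.36], [1.28, 143.12], [-76.62, 256.62], [0, 156.53], [-152.29, 152.29]. Speed limits (degrees/s): [136.94, 136.94, 159.86, 180, 180, 180].

### API

Orientations are given as a 3x3 rotation matrix whose columns are the frame's x, y, z axes.
In Python, from plant import robot gives the robot as it stands.
- The arm moves only by the tool move_arm, never from a script. Its argument "plan" is a list that holds one entry, the list of rows, each a list of 6 numbers: the shift along the tool's x, y, z in units of 40 mm (1.0 is 40 mm), then the turn, a rotation vector about the tool's x, y, z in units of 5 degrees (1.0 is 5 degrees). A call has 1 to 20 rows; each row shifts and turns the commanded pose from where the row before left it, along the tool's axes as they then stand; what a row does not reach is not made up. A row lasts 1/10 s, in which the tool goes at most 50 mm and 8.59 degrees, less where a joint would pass 70% of its speed; a pose out of reach is approached as far as the arm can. A call is refused whole if a number of a shift passes 1 or a number of a turn 1, either way. A call with a gripper value outside its range is refused whole. "grip" is the closure in counts, from 0 (fully open) to 255 (shut), set as the call begins (left out, the last holds). The fingers move at their own pace and stop on an object; the grip force is fixed at half the most. Time passes only in rows, so rows that do not move let the fingers close. It gives the time, the measured TCP pose, the force, the opening and the grip force at its end, in the units of the state.
- robot.read_state(): the state, without advancing time (a new reading comes with each control period).
- robot.read_camera(name): name is "scene" or "top"; returns the picture (384x512x3 uint8, blue, green, red); there is no depth.
- robot.camera_params(name): a dict with "fx", "fy", "cx", "cy" (pixels), "T" (4x4, takes a point from camera to world coordinates). Camera axes: x right, y up, looking along -z (the intrinsics and any distortion apply to the point x, -y, -z); pixel columns grow to the right and rows downward; lengths in m; the calibration is good to about 2 mm. A picture is of the moment at which its call begins. camera_params takes no time and is no camera call.
- robot.finish_job(): hands the job in; it is judged then, once.
The state is a dict: "clock": time; "q": joint angles; "qd": joint speeds; "joint_torque": joint torques, N m; "eef_pos": TCP position; "tool_rot": TCP orientation; "ft_force": force on the tool from outside, world axes, zero at the start; "moment": the same for the moment, N m; "gripper_width": finger opening in m; "gripper_force": force on a finger pad.
Only numpy, scipy, OpenCV 4.12 (cv2) and the standard library are available. Lean on these libraries where they do the work, as an engineer would, in place of code of your own. Each camera call takes 0.05 s, during which the arm holds its last target. There are 200 camera calls.

## Working session

There is one attempt and no reset: what is moved stays moved. The work goes in short steps, Python scripts to look and compute and a tool call to move; the robot and the scene stay as the last step left them, time stands still between calls to the robot, and variables do not carry over. Pictures are saved under pics/ and viewed, at most 10 in all, crops included, and the job is handed in when it is done.

Besides the shell and the picture viewer there is one more tool, called after ">>>" as name(argument=value, ...) on one line, values as JSON. move_arm: Moves the arm, as the interface text tells. Its arguments: {"type":"object","properties":{"plan":{"type":"array","items":{"type":"array","items":{"type":"array","items":{"type":"number"}}}},"grip":{"type":"number"}},"required":["plan"]}

```bash
mkdir -p pics; ls; python3 - <<'E'
from plant import robot
import cv2,numpy as np
for n in("scene","top"):
    im=robot.read_camera(n); cv2.imwrite(f"pics/{n}0.png",im)
    p=robot.camera_params(n); print(n,{k:np.round(v,4).tolist() if k=="T" else v for k,v in p.items()})
s=robot.read_state(); print(s)
print(robot.tcp_to_grasp)
E
```

```text
pics
scene {'fx': 400.33916362461156, 'fy': 400.33916362461156, 'cx': 258.1246832681116, 'cy': 186.32207000784027, 'T': [[-0.5343, -0.5719, 0.6224, 1.1264], [0.8453, -0.3553, 0.3991, 0.3516], [-0.0071, 0.7393, 0.6733, 0.6886], [0.0, 0.0, 0.0, 1.0]]}
top {'fx': 481.9514952641298, 'fy': 481.9514952641298, 'cx': 255.31038461750254, 'cy': 188.33385231423605, 'T': [[0.0061, 0.9812, -0.1927, 0.3789], [-1.0, 0.0064, 0.0008, 0.0342], [0.002, 0.1927, 0.9813, 1.1995], [0.0, 0.0, 0.0, 1.0]]}
{'clock': 0.1, 'q': array([-7.73718145e+01,  7.50996972e+00,  8.53235184e+01, -7.25096712e-04,
        8.72615268e+01, -4.89316062e+00]), 'qd': array([ 0.07648364, -0.10470059, -0.03927443, -0.06553424, -0.03928357,
       -0.02880573]), 'joint_torque': array([ 2.28755431e-03, -5.61337352e+01, -4.93096375e+01,  7.71394093e-02,
        2.90272658e-02, -8.77239086e-05]), 'eef_pos': array([ 0.180539  , -0.57165187,  0.21769622]), 'tool_rot': array([[ 9.53604693e-01,  3.01061372e-01, -3.74882867e-04],
       [ 3.01061578e-01, -9.53603333e-01,  1.61544232e-03],
       [ 1.28857731e-04, -1.65335621e-03, -9.99998625e-01]]), 'ft_force': array([-0.01924715,  0.32200231, -0.00227256]), 'moment': array([-0.02939771,  0.06965621, -0.03088733]), 'gripper_force': 0.0, 'gripper_width': 0.09317047662991565}
-0.0188
```

View pics/scene0.png

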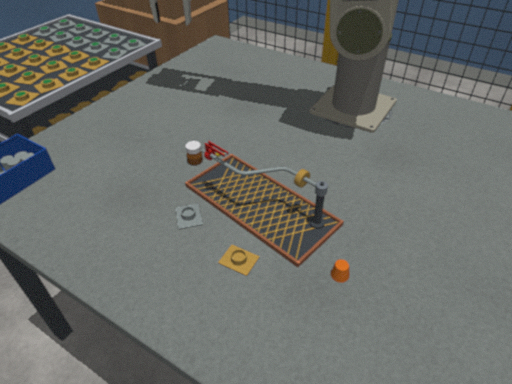

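View pics/top0.png

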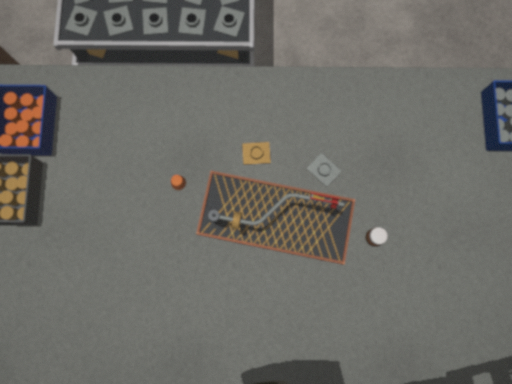

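The top view shows the tray with corners at about (211,173), (354,199), (344,263) and (198,235). The post is at (214,215), the collar near (236,220), the rod corners near (258,224) and (288,198), and the red stop near (335,203). Next I measure the tray, collar, rod and stop.

```bash
cat > h.py <<'E'
from plant import robot
import cv2,numpy as np
def ray(n,uv):
    p=robot.camera_params(n);T=p["T"]
    d=T[:3,:3]@np.array([(uv[0]-p["cx"])/p["fx"],-(uv[1]-p["cy"])/p["fy"],-1])
    return T[:3,3],d
def plane(n,uv,z):
    o,d=ray(n,uv);return o+d*(z-o[2])/d[2]
def tri(uv1,uv2):
    A=[];b=[]
    for n,uv in(("top",uv1),("scene",uv2)):
        o,d=ray(n,uv);d/=np.linalg.norm(d);P=np.eye(3)-np.outer(d,d);A.append(P);b.append(P@o)
    return np.linalg.lstsq(np.vstack(A),np.hstack(b),rcond=None)[0]
E
python3 - <<'E'
from h import *
im=cv2.imread("pics/top0.png");hsv=cv2.cvtColor(im,cv2.COLOR_BGR2HSV)
roi=np.zeros(im.shape[:2],np.uint8);roi[165:272,190:362]=1
m=((hsv[...,0]<14)&(hsv[...,1]>110)&(roi>0)).astype(np.uint8)
c=np.argwhere(m)[:,::-1].astype(np.float32)
W=np.array([plane("top",u,0.014)[:2] for u in c],np.float32)*1000
r=cv2.minAreaRect(W);bx=cv2.boxPoints(r);print("rect",r,bx.round(1).tolist())
cen=np.array(r[0]); 
# long axis
e=[bx[1]-bx[0],bx[2]-bx[1]];x=max(e,key=np.linalg.norm);x/=np.linalg.norm(x); x=-x if x[1]>0 else x
y=np.array([-x[1],x[0]]);print("x axis",x,np.degrees(np.arctan2(x[1],x[0])))
R=np.c_[x,y]
np.savez("rack.npz",c=cen,R=R)
rk=lambda uv,z:(R.T@(plane("top",uv,z)[:2]*1000-cen)).round(1)
red=((hsv[...,0]<6)|(hsv[...,0]>172))&(hsv[...,1]>170)&(roi>0)
for n,p in dict(post=(214,215),c1=(258,224),c2=(288,198)).items():print(n,rk(p,.115))
big=cv2.resize(im[165:272,190:362],None,fx=4.6,fy=4.6,interpolation=cv2.INTER_CUBIC);cv2.imwrite("pics/top0c.png",big)
s=cv2.imread("pics/scene0.png")[130:265,175:350];cv2.imwrite("pics/sc0c.png",cv2.resize(s,None,fx=4.4,fy=4.4,interpolation=cv2.INTER_CUBIC))
# expected nominal pixels
for n in("top",):
    P=robot.camera_params(n);T=np.linalg.inv(P["T"])
    for nm,q in dict(post=(-140,-41,115),c1=(-40,-41,115),c2=(17.4,40.9,115),stop=(115,40.9,115),end=(142,40.9,115)).items():
        w=np.r_[cen+R@np.array(q[:2],float),q[2]]/1000; k=T[:3,:3]@w+T[:3,3]
        u=P["cx"]+P["fx"]*k[0]/-k[2],P["cy"]-P["fy"]*k[1]/-k[2];print(nm,w.round(4),np.round(u,1),"crop",np.round((np.array(u)-[190,165])*4.6))
E
```

```text
rect ((541.3233642578125, -17.909271240234375), (365.2701721191406, 161.23179626464844), 78.95713806152344) [[427.20001220703125, -181.6999969482422], [585.5, -212.60000610351562], [655.4000244140625, 145.89999389648438], [497.20001220703125, 176.8000030517578]]
x axis [-0.19154322 -0.9814842 ] -101.042854
post [-139.7  -39.2]
c1 [-37.8 -39.5]
c2 [17.6 32.5]
post [0.5279 0.1274 0.115 ] [213.7 215.8] crop [109. 233.]
c1 [0.5087 0.0292 0.115 ] [256.9 224.4] crop [308. 273.]
c2 [ 0.5781 -0.0428  0.115 ] [288.6 194.4] crop [453. 135.]
stop [ 0.5594 -0.1386  0.115 ] [330.6 202.8] crop [647. 174.]
end [ 0.5543 -0.1651  0.115 ] [342.3 205.1] crop [701. 184.]
```

View pics/top0c.png

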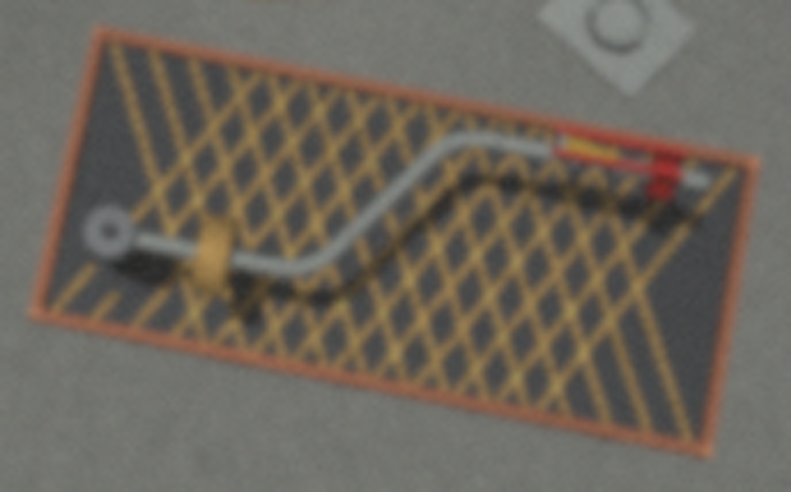

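View pics/sc0c.png

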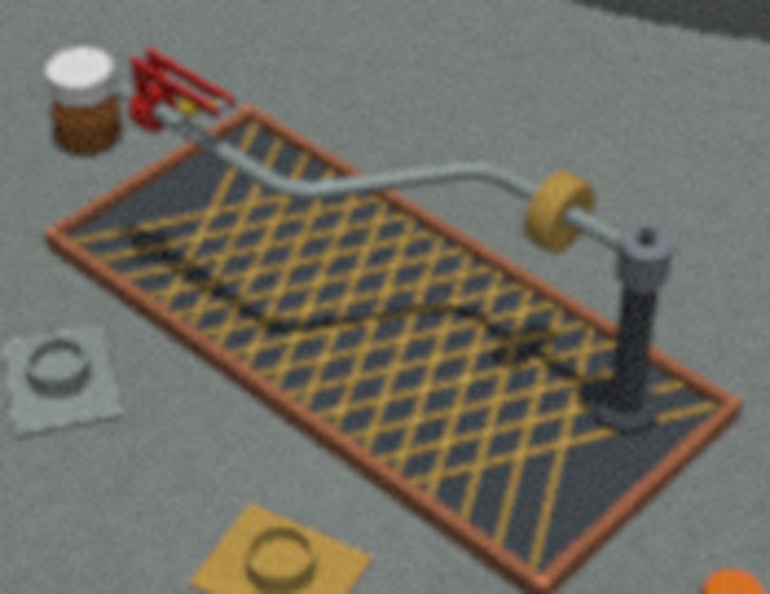

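The crop shows the post at crop (109,233), the collar at about (211,253), the rod's last leg from (480,138) to (710,180) and the stop face at about x 650. All of this is close to nominal. The catch arms are narrow, so they fit between the fingers. I now fit the rod lines and locate the collar.

```bash
python3 - <<'E'
from h import *
d=np.load("rack.npz");cen,R=d["c"],d["R"]
im=cv2.imread("pics/top0.png");hsv=cv2.cvtColor(im,cv2.COLOR_BGR2HSV).astype(int)
rk=lambda uv,z:R.T@(plane("top",uv,z)[:2]*1000-cen)
ys,xs=np.where((hsv[...,1]<50)&(hsv[...,2]>105))
ok=(xs>195)&(xs<350)&(ys>170)&(ys<265)
P=np.array([rk((u,v),.115) for u,v in zip(xs[ok],ys[ok])])
def fit(sel,n):
    q=P[sel].astype(np.float32);l=cv2.fitLine(q,cv2.DIST_HUBER,0,.01,.01).ravel()
    l=l if l[0]>0 else -l
    print(n,len(q),"dir deg",np.degrees(np.arctan2(l[1],l[0])).round(2),"through",l[2:].round(1))
X,Y=P.T
fit((X>-122)&(X<-58)&(abs(Y+41)<9),"leg1")
s=np.array([np.cos(np.radians(55)),np.sin(np.radians(55))]);t=(P-[-40,-41])@s;n=(P-[-40,-41])@[-s[1],s[0]]
fit((t>20)&(t<80)&(abs(n)<10),"diag")
fit((X>35)&(X<62)&(abs(Y-41)<12),"leg3"); fit((X>35)&(X<160)&(abs(Y-41)<9),"leg3all")
# collar blob in both views
for nme,box,z in(("top",(228,213,244,232),.115),("scene",(292,166,314,190),.115)):
    h=cv2.cvtColor(cv2.imread(f"pics/{nme}0.png"),cv2.COLOR_BGR2HSV).astype(int)
    m=((h[...,0]>12)&(h[...,0]<28)&(h[...,1]>110)&(h[...,2]>110)).astype(np.uint8)
    k=np.zeros_like(m);k[box[1]:box[3],box[0]:box[2]]=1
    c=np.argwhere(m*k)[:,::-1].mean(0);print(nme,c,(m*k).sum())
    if nme=="top":
        a=c; print("collar rack (top mid, z .120)",rk(c,.12).round(1))
    else: w=tri(a,c);print("tri",w.round(4),(R.T@(w[:2]*1000-cen)).round(1))
# red face
m=((hsv[...,0]<6)|(hsv[...,0]>172))&(hsv[...,1]>150);v,u=np.where(m);o=(u>325)&(u<345)&(v>195)&(v<215)
print("red cols",np.bincount(u[o])[325:])
E
```

```text
Traceback (most recent call last):
  File "h.py", line 8, in plane
    o,d=ray(n,uv);return o+d*(z-o[2])/d[2]
        ~~~^^^^^^
  File "h.py", line 4, in ray
    p=robot.camera_params(n);T=p["T"]
ValueError: time passes only in moves, steps and waits
```

```bash
sed -i 's/^def ray/from functools import lru_cache\ncp=lru_cache(None)(robot.camera_params)\ndef ray/; s/p=robot.camera_params(n);T/p=cp(n);T/' h.py; python3 - <<'E'
from h import *
d=np.load("rack.npz");cen,R=d["c"],d["R"]
im=cv2.imread("pics/top0.png");hsv=cv2.cvtColor(im,cv2.COLOR_BGR2HSV).astype(int)
rk=lambda uv,z:R.T@(plane("top",uv,z)[:2]*1000-cen)
ys,xs=np.where((hsv[...,1]<50)&(hsv[...,2]>105))
ok=(xs>195)&(xs<350)&(ys>170)&(ys<265)
P=np.array([rk((u,v),.115) for u,v in zip(xs[ok],ys[ok])])
def fit(sel,n):
    q=P[sel].astype(np.float32);print(n,len(q))
    if len(q)<4:return
    l=cv2.fitLine(q,cv2.DIST_HUBER,0,.01,.01).ravel()
    l=l if l[0]>0 else -l
    print("dir deg",np.degrees(np.arctan2(l[1],l[0])).round(2),"through",l[2:].round(1))
X,Y=P.T
fit((X>-122)&(X<-58)&(abs(Y+41)<9),"leg1")
s=np.array([np.cos(np.radians(55)),np.sin(np.radians(55))]);t=(P-[-40,-41])@s;n=(P-[-40,-41])@[-s[1],s[0]]
fit((t>20)&(t<80)&(abs(n)<10),"diag")
fit((X>35)&(X<62)&(abs(Y-41)<12),"leg3"); fit((X>35)&(X<160)&(abs(Y-41)<9),"leg3all")
for nme,box in(("top",(228,213,244,232)),("scene",(292,166,314,190))):
    h=cv2.cvtColor(cv2.imread(f"pics/{nme}0.png"),cv2.COLOR_BGR2HSV).astype(int)
    m=((h[...,0]>12)&(h[...,0]<28)&(h[...,1]>110)&(h[...,2]>110)).astype(np.uint8)
    k=np.zeros_like(m);k[box[1]:box[3],box[0]:box[2]]=1
    c=np.argwhere(m*k)[:,::-1].mean(0);print(nme,c,(m*k).sum())
    if nme=="top":
        a=c; print("collar rack (top mid, z .120)",rk(c,.12).round(1))
    else: w=tri(a,c);print("tri",w.round(4),(R.T@(w[:2]*1000-cen)).round(1))
m=((hsv[...,0]<6)|(hsv[...,0]>172))&(hsv[...,1]>150);v,u=np.where(m);o=(u>325)&(u<345)&(v>195)&(v<215)
print("red cols",np.bincount(u[o])[325:], "row",v[o].mean())
print("face guess",rk((331,202.5),.115))
E
```

```text
leg1 68
dir deg -0.1 through [-90.3 -39.7]
diag 97
dir deg 56.74 through [-13.5   0.1]
leg3 42
dir deg -1.33 through [48.4 43.7]
leg3all 67
dir deg -0.08 through [74.5 43.8]
top [235.67567568 220.6036036 ] 111
collar rack (top mid, z .120) [-88.5 -42.6]
scene [300.47368421 174.91578947] 95
tri [0.5179 0.0747 0.1181] [-86.4 -40.7]
red cols [ 0  0  0  0  0  0  0  8 11 11  8  6  2] row 201.43478260869566
face guess [115.72298743  41.68892977]
```

>>> move_arm(plan=[[[0.647,-0.645,0,0,0,0],[0.647,-0.645,0,0,0,0],[0.647,-0.645,0,0,0,0],[0.647,-0.645,0,0,0,0],[0.647,-0.645,0,0,0,0],[0.647,-0.645,0,0,0,0],[0.647,-0.645,0,0,0,0],[0.647,-0.645,0,0,0,0],[0.647,-0.645,0,0,0,0],[0.647,-0.645,0,0,0,0],[0.647,-0.645,0,0,0,0],[0.647,-0.645,0,0,0,0],[0.647,-0.645,0,0,0,0],[0.647,-0.645,0,0,0,0],[0.647,-0.645,0,0,0,0],[0.647,-0.645,0,0,0,0],[0.647,-0.645,0,0,0,0],[0.647,-0.645,0,0,0,0],[0.647,-0.645,0,0,0,0],[0.647,-0.645,0,0,0,0]]])

```text
clock: 2.1
eef_pos: [0.5191, 0.0773, 0.2182]
tool_rot: [[0.954, 0.301, -0.001], [0.301, -0.954, -0.0], [-0.001, -0.0, -1.0]]
ft_force: [1.5, 0.4, 1.0]
gripper_width: 0.093
gripper_force: 0.0
```

>>> move_arm(plan=[[[0,0,0,0,0,-1],[0,0,0,0,0,-1],[0,0,0,0,0,-1],[0,0,0,0,0,-1],[0,0,0,0,0,-1],[0,0,0,0,0,-1],[0,0,0,0,0,-1],[0,0,0,0,0,-1],[0,0,0,0,0,-1],[0,0,0,0,0,-1],[0,0,0,0,0,-1],[0,0,0,0,0,-1],[0,0,0,0,0,-0.4],[0,0,0,0,0,0],[0,0,0,0,0,0]]])

```text
clock: 3.6
eef_pos: [0.5187, 0.0757, 0.2183]
tool_rot: [[0.183, 0.983, -0.001], [0.983, -0.183, -0.0], [-0.0, -0.001, -1.0]]
ft_force: [0.4, 0.2, -0.3]
gripper_width: 0.093
gripper_force: 0.0
```

>>> move_arm(plan=[[[0,0,0.5,0,0,0],[0,0,0.5,0,0,0],[0,0,0.5,0,0,0],[0,0,0.5,0,0,0],[0,0,0.5,0,0,0],[0,0,0.4,0,0,0],[0,0,0.15,0,0,0],[0,0,0,0,0,0],[0,0,0,0,0,0]]])

```text
clock: 4.5
eef_pos: [0.5194, 0.0757, 0.0975]
tool_rot: [[0.182, 0.983, 0.001], [0.983, -0.182, 0.0], [0.0, 0.001, -1.0]]
ft_force: [0.1, -0.5, 0.7]
gripper_width: 0.093
gripper_force: 0.0
```

```bash
python3 - <<'E'
from h import *
s=robot.read_camera("scene")[110:230,230:390];cv2.imwrite("pics/sc1.png",cv2.resize(s,None,fx=4.8,fy=4.8,interpolation=cv2.INTER_CUBIC))
r=robot.read_state();print(r["eef_pos"],r["ft_force"],r["moment"])
E
```

```text
[0.51965435 0.07577382 0.09777545] [-0.07088904  0.82571377 -0.00956591] [-0.09638297 -0.04277675 -0.00815673]
```

View pics/sc1.png

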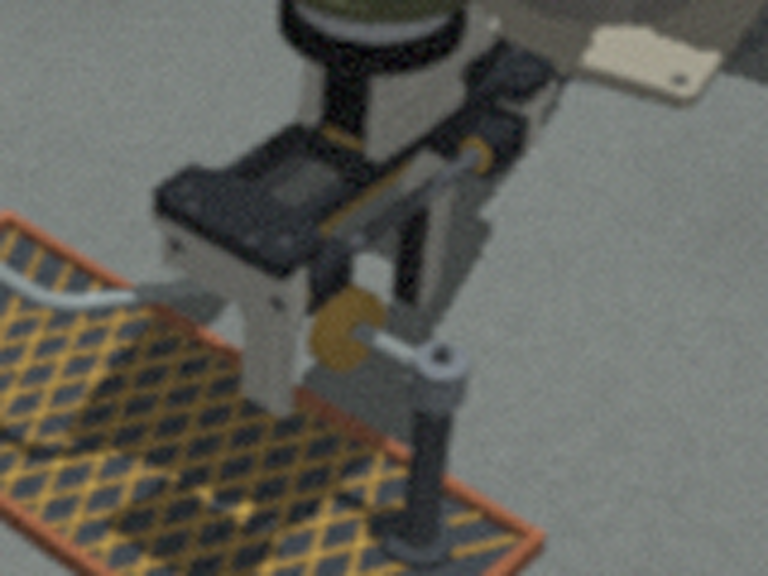

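The picture shows the fingers straddling the collar, which sits at about (348,327) on the rod, with the post clear. I lower slightly and grip.

>>> move_arm(plan=[[[0,0,0.1,0,0,0],[0,0,0,0,0,0],[0,0,0,0,0,0],[0,0,0,0,0,0],[0,0,0,0,0,0],[0,0,0,0,0,0]]], grip=130)

```text
clock: 5.15
eef_pos: [0.519, 0.0757, 0.0927]
tool_rot: [[0.182, 0.983, 0.0], [0.983, -0.182, 0.0], [0.0, 0.0, -1.0]]
ft_force: [-1.0, 0.6, 0.4]
gripper_width: 0.0494
gripper_force: 0.0
```

>>> move_arm(plan=[[[0,0,0,0,0,0],[0,0,0,0,0,0],[0,0,0,0,0,0],[0,0,0,0,0,0],[0,0,0,0,0,0],[0,0,0,0,0,0]]], grip=255)

```text
clock: 5.75
eef_pos: [0.5189, 0.0757, 0.0927]
tool_rot: [[0.182, 0.983, 0.0], [0.983, -0.182, -0.0], [0.0, 0.0, -1.0]]
ft_force: [0.0, 1.2, 0.2]
gripper_width: 0.0399
gripper_force: 30.0
```

>>> move_arm(plan=[[[0,0,-0.04,0,0,0],[0,0,-0.035,0,0,0],[0,0,0,0,0,0],[0,0,0,0,0,0]]])

```text
clock: 6.15
eef_pos: [0.5189, 0.0757, 0.0957]
tool_rot: [[0.182, 0.983, 0.0], [0.983, -0.182, -0.0], [0.0, 0.0, -1.0]]
ft_force: [0.2, -0.9, -2.0]
gripper_width: 0.0395
gripper_force: 30.0
```

```bash
cat > st.py <<'E'
from plant import robot
import numpy as np
d=np.load("rack.npz");s=robot.read_state();R=d["R"]
p=R.T@(s["eef_pos"][:2]*1000-d["c"]);f=R.T@s["ft_force"][:2];x=s["tool_rot"][:2,0]
print("clk",s["clock"],"rack",p.round(1),"z",(s["eef_pos"][2]*1000+18.8).round(1),"F rack",f.round(1),s["ft_force"][2].round(1),"M",s["moment"].round(2),"yaw rel",np.degrees(np.arctan2(*(R.T@-x)[::-1])).round(2),"w",round(s["gripper_width"],4))
E
python3 st.py
```

```text
clk 6.15 rack [-87.6 -39.9] z 114.5 F rack [0.8 0.4] -2.0 M [ 0.03 -0.07 -0.03] yaw rel 0.57 w 0.0395
```

>>> move_arm(plan=[[[-0.1,0,0,0,0,0],[-0.12,0,0,0,0,0],[-0.12,0,0,0,0,0],[-0.12,0,0,0,0,0],[-0.12,0,0,0,0,0],[-0.12,0,0,0,0,0],[-0.1,0,0,0,0,0],[0,0,0,0,0,0],[0,0,0,0,0,0]]])

```text
clock: 7.05
eef_pos: [0.5131, 0.0442, 0.0957]
tool_rot: [[0.182, 0.983, 0.0], [0.983, -0.182, 0.0], [0.0, 0.0, -1.0]]
ft_force: [-0.6, -0.4, -0.9]
gripper_width: 0.0395
gripper_force: 30.0
```

```bash
python3 st.py
```

```text
clk 7.05 rack [-55.5 -39.6] z 114.5 F rack [ 0.5 -0.5] -0.9 M [-0.07 -0.07 -0.03] yaw rel 0.55 w 0.0395
```

>>> move_arm(plan=[[[-0.066,0.003,0,0,0,-1],[-0.066,0.003,0,0,0,-1],[-0.066,0.003,0,0,0,-1],[-0.066,0.003,0,0,0,-1],[-0.066,0.003,0,0,0,-1],[0,0,0,0,0,0],[0,0,0,0,0,0]]])

```text
clock: 7.75
eef_pos: [0.5136, 0.0314, 0.0956]
tool_rot: [[-0.248, 0.969, 0.0], [0.969, 0.248, 0.0], [0.0, 0.0, -1.0]]
ft_force: [0.0, 0.1, -1.3]
gripper_width: 0.0394
gripper_force: 30.0
```

```bash
python3 st.py
```

```text
clk 7.75 rack [-43.  -36.7] z 114.4 F rack [-0.1  0. ] -1.3 M [ 0.02 -0.14 -0.03] yaw rel 25.42 w 0.0394
```

>>> move_arm(plan=[[[-0.066,0.003,0,0,0,-1],[-0.066,0.003,0,0,0,-1],[-0.066,0.003,0,0,0,-1],[-0.066,0.003,0,0,0,-1],[-0.066,0.003,0,0,0,-1],[-0.066,0.003,0,0,0,-1],[0,0,0,0,0,0],[0,0,0,0,0,0]]])

```text
clock: 8.55
eef_pos: [0.5213, 0.0177, 0.0956]
tool_rot: [[-0.699, 0.716, -0.0], [0.716, 0.699, 0.0], [0.0, 0.0, -1.0]]
ft_force: [-0.0, 0.3, -1.6]
gripper_width: 0.0397
gripper_force: 30.0
```

```bash
python3 st.py
```

```text
clk 8.55 rack [-31.1 -26.5] z 114.4 F rack [-0.3 -0.1] -1.6 M [ 0.   -0.16  0.  ] yaw rel 55.35 w 0.0397
```

>>> move_arm(plan=[[[-0.1,0,0,0,0,0],[-0.13,0,0,0,0,0],[-0.13,0,0,0,0,0],[-0.13,0,0,0,0,0],[-0.13,0,0,0,0,0],[-0.13,0,0,0,0,0],[-0.11,0,0,0,0,0],[0,0,0,0,0,0],[0,0,0,0,0,0]]])

```text
clock: 9.45
eef_pos: [0.5454, -0.0071, 0.0956]
tool_rot: [[-0.701, 0.713, -0.0], [0.713, 0.701, 0.0], [0.0, -0.0, -1.0]]
ft_force: [-0.3, 0.7, -1.9]
gripper_width: 0.0392
gripper_force: 30.0
```

```bash
python3 st.py
```

```text
clk 9.45 rack [-11.4   1.9] z 114.4 F rack [-0.7 -0.4] -1.9 M [-0.01 -0.09 -0.01] yaw rel 55.55 w 0.0392
```

>>> move_arm(plan=[[[-0.1,0,0,0,0,0],[-0.13,0,0,0,0,0],[-0.13,0,0,0,0,0],[-0.13,0,0,0,0,0],[-0.13,0,0,0,0,0],[-0.13,0,0,0,0,0],[-0.11,0,0,0,0,0],[0,0,0,0,0,0],[0,0,0,0,0,0]]])

```text
clock: 10.35
eef_pos: [0.5695, -0.0316, 0.0955]
tool_rot: [[-0.701, 0.713, -0.0], [0.713, 0.701, 0.0], [0.0, -0.0, -1.0]]
ft_force: [-0.6, -0.5, -1.0]
gripper_width: 0.0395
gripper_force: 30.0
```

```bash
python3 st.py
```

```text
clk 10.35 rack [ 8.  30.3] z 114.3 F rack [ 0.6 -0.5] -1.0 M [-0.01 -0.14 -0.01] yaw rel 55.55 w 0.0395
```

>>> move_arm(plan=[[[-0.066,-0.003,0,0,0,1],[-0.066,-0.003,0,0,0,1],[-0.066,-0.003,0,0,0,1],[-0.066,-0.003,0,0,0,1],[-0.066,-0.003,0,0,0,1],[0,0,0,0,0,0],[0,0,0,0,0,0]]])

```text
clock: 11.05
eef_pos: [0.5763, -0.0425, 0.0956]
tool_rot: [[-0.337, 0.942, -0.0], [0.942, 0.337, 0.0], [0.0, -0.0, -1.0]]
ft_force: [-0.5, 0.4, -1.9]
gripper_width: 0.0394
gripper_force: 30.0
```

```bash
python3 st.py
```

```text
clk 11.05 rack [17.4 39.1] z 114.4 F rack [-0.3 -0.6] -1.9 M [-0.04 -0.08  0.04] yaw rel 30.71 w 0.0394
```

>>> move_arm(plan=[[[-0.066,-0.003,0,0,0,1],[-0.066,-0.003,0,0,0,1],[-0.066,-0.003,0,0,0,1],[-0.066,-0.003,0,0,0,1],[-0.066,-0.003,0,0,0,1],[-0.066,-0.003,0,0,0,1],[0,0,0,0,0,0],[0,0,0,0,0,0]]])

```text
clock: 11.85
eef_pos: [0.5776, -0.0581, 0.0956]
tool_rot: [[0.178, 0.984, -0.0], [0.984, -0.178, 0.0], [0.0, -0.0, -1.0]]
ft_force: [-0.2, -0.6, -0.8]
gripper_width: 0.0393
gripper_force: 30.0
```

```bash
python3 st.py
```

```text
clk 11.85 rack [32.5 43.3] z 114.4 F rack [ 0.6 -0.1] -0.8 M [-0.02 -0.03  0.03] yaw rel 0.78 w 0.0393
```

>>> move_arm(plan=[[[-0.1,0,0,0,0,0],[-0.12,0,0,0,0,0],[-0.12,0,0,0,0,0],[-0.12,0,0,0,0,0],[-0.12,0,0,0,0,0],[-0.12,0,0,0,0,0],[-0.1,0,0,0,0,0],[0,0,0,0,0,0],[0,0,0,0,0,0]]])

```text
clock: 12.75
eef_pos: [0.5718, -0.0898, 0.0956]
tool_rot: [[0.182, 0.983, -0.0], [0.983, -0.182, 0.0], [0.0, -0.0, -1.0]]
ft_force: [0.2, 1.1, -1.2]
gripper_width: 0.0395
gripper_force: 30.0
```

```bash
python3 st.py
```

```text
clk 12.75 rack [64.7 43.7] z 114.4 F rack [-1.1 -0. ] -1.2 M [-0.03 -0.1  -0.01] yaw rel 0.55 w 0.0395
```

>>> move_arm(plan=[[[-0.04,0,0,0,0,0],[-0.04,0,0,0,0,0],[-0.04,0,0,0,0,0],[-0.04,0,0,0,0,0],[-0.04,0,0,0,0,0],[-0.04,0,0,0,0,0],[0,0,0,0,0,0]]])

```text
clock: 13.45
eef_pos: [0.57, -0.0991, 0.0954]
tool_rot: [[0.182, 0.983, -0.0], [0.983, -0.182, 0.0], [0.0, -0.0, -1.0]]
ft_force: [1.0, 1.7, -2.2]
gripper_width: 0.0392
gripper_force: 30.0
```

```bash
python3 st.py
```

```text
clk 13.45 rack [74.2 43.7] z 114.2 F rack [-1.9  0.7] -2.2 M [ 0.22 -0.19 -0.02] yaw rel 0.56 w 0.0392
```

>>> move_arm(plan=[[[-0.04,0,0,0,0,0],[-0.04,0,0,0,0,0],[-0.04,0,0,0,0,0],[-0.04,0,0,0,0,0],[-0.04,0,0,0,0,0],[0,0,0,0,0,0]]])

```text
clock: 14.05
eef_pos: [0.5686, -0.1074, 0.0956]
tool_rot: [[0.182, 0.983, -0.0], [0.983, -0.182, -0.0], [-0.0, -0.0, -1.0]]
ft_force: [0.8, 1.9, -3.9]
gripper_width: 0.0397
gripper_force: 30.0
```

```bash
python3 st.py
```

```text
clk 14.05 rack [82.6 43.9] z 114.4 F rack [-2.   0.4] -3.9 M [ 0.22 -0.13 -0.04] yaw rel 0.55 w 0.0397
```

>>> move_arm(plan=[[[-0.04,0,0,0,0,0],[-0.04,0,0,0,0,0],[-0.04,0,0,0,0,0],[-0.04,0,0,0,0,0],[-0.04,0,0,0,0,0],[0,0,0,0,0,0]]])

```text
clock: 14.65
eef_pos: [0.5671, -0.1153, 0.0956]
tool_rot: [[0.182, 0.983, -0.0], [0.983, -0.182, -0.0], [-0.0, -0.0, -1.0]]
ft_force: [0.2, -0.1, -3.7]
gripper_width: 0.0395
gripper_force: 30.0
```

```bash
python3 st.py
```

```text
clk 14.65 rack [90.7 44. ] z 114.4 F rack [0.1 0.2] -3.7 M [ 0.1  -0.12 -0.01] yaw rel 0.55 w 0.0395
```

>>> move_arm(plan=[[[-0.03,0,0,0,0,0],[-0.03,0,0,0,0,0],[-0.03,0,0,0,0,0],[-0.03,0,0,0,0,0],[-0.03,0,0,0,0,0],[0,0,0,0,0,0]]])

```text
clock: 15.25
eef_pos: [0.5661, -0.121, 0.0956]
tool_rot: [[0.182, 0.983, -0.0], [0.983, -0.182, -0.0], [-0.0, 0.0, -1.0]]
ft_force: [0.4, 0.4, -3.6]
gripper_width: 0.0394
gripper_force: 30.0
```

```bash
python3 st.py
```

```text
clk 15.25 rack [96.5 44.1] z 114.4 F rack [-0.5  0.3] -3.6 M [ 0.02 -0.1   0.02] yaw rel 0.55 w 0.0394
```

>>> move_arm(plan=[[[-0.025,0,0,0,0,0],[-0.025,0,0,0,0,0],[-0.025,0,0,0,0,0],[0,0,0,0,0,0]]])

```text
clock: 15.65
eef_pos: [0.5655, -0.124, 0.0956]
tool_rot: [[0.182, 0.983, -0.0], [0.983, -0.182, -0.0], [-0.0, -0.0, -1.0]]
ft_force: [0.5, -0.1, -2.9]
gripper_width: 0.0394
gripper_force: 30.0
```

```bash
python3 st.py
```

```text
clk 15.65 rack [99.4 44.1] z 114.4 F rack [0.  0.5] -2.9 M [ 0.08 -0.11 -0.03] yaw rel 0.56 w 0.0394
```

>>> move_arm(plan=[[[-0.025,0,0,0,0,0],[-0.025,0,0,0,0,0],[-0.025,0,0,0,0,0],[0,0,0,0,0,0]]])

```text
clock: 16.05
eef_pos: [0.565, -0.1269, 0.0956]
tool_rot: [[0.182, 0.983, -0.0], [0.983, -0.182, -0.0], [-0.0, -0.0, -1.0]]
ft_force: [0.3, 1.2, -3.2]
gripper_width: 0.0396
gripper_force: 30.0
```

```bash
python3 st.py
```

```text
clk 16.05 rack [102.5  44.1] z 114.4 F rack [-1.2  0.1] -3.2 M [ 0.04 -0.1  -0.02] yaw rel 0.56 w 0.0396
```

>>> move_arm(plan=[[[-0.025,0,0,0,0,0],[-0.025,0,0,0,0,0],[0,0,0,0,0,0],[0,0,0,0,0,0]]])

```text
clock: 16.45
eef_pos: [0.5646, -0.1288, 0.0956]
tool_rot: [[0.182, 0.983, -0.0], [0.983, -0.182, -0.0], [-0.0, -0.0, -1.0]]
ft_force: [-0.0, 2.0, -3.9]
gripper_width: 0.0394
gripper_force: 30.0
```

```bash
python3 st.py
```

```text
clk 16.45 rack [104.4  44.1] z 114.4 F rack [-2.  -0.4] -3.9 M [ 0.02 -0.06  0.01] yaw rel 0.56 w 0.0394
```

>>> move_arm(plan=[[[-0.025,0,0,0,0,0],[0,0,0,0,0,0],[0,0,0,0,0,0]]])

```text
clock: 16.75
eef_pos: [0.5645, -0.1297, 0.0956]
tool_rot: [[0.182, 0.983, -0.0], [0.983, -0.182, -0.0], [-0.0, -0.0, -1.0]]
ft_force: [-0.4, 0.3, -2.7]
gripper_width: 0.0397
gripper_force: 30.0
```

```bash
python3 st.py
```

```text
clk 16.75 rack [105.3  44.1] z 114.4 F rack [-0.2 -0.4] -2.7 M [-0.03 -0.05 -0.03] yaw rel 0.56 w 0.0397
```

>>> move_arm(plan=[[[-0.025,0,0,0,0,0],[0,0,0,0,0,0],[0,0,0,0,0,0]]])

```text
clock: 17.05
eef_pos: [0.5646, -0.1309, 0.096]
tool_rot: [[0.182, 0.983, 0.001], [0.983, -0.182, -0.0], [-0.0, 0.001, -1.0]]
ft_force: [-0.2, 0.0, -1.1]
gripper_width: 0.0396
gripper_force: 30.0
```

```bash
python3 st.py
```

```text
clk 17.05 rack [106.4  44.5] z 114.8 F rack [ 0.  -0.2] -1.1 M [-0.07 -0.08  0.02] yaw rel 0.56 w 0.0396
```

The vertical force fell to the collar's own weight and z sprang up, so the catch has dropped. I now close up to the stop.

>>> move_arm(plan=[[[-0.025,0,0,0,0,0],[0,0,0,0,0,0],[0,0,0,0,0,0]]])

```text
clock: 17.35
eef_pos: [0.5642, -0.1318, 0.0957]
tool_rot: [[0.182, 0.983, 0.0], [0.983, -0.182, -0.0], [-0.0, 0.0, -1.0]]
ft_force: [-0.4, 0.1, -0.2]
gripper_width: 0.0399
gripper_force: 30.0
```

```bash
python3 st.py
```

```text
clk 17.35 rack [107.4  44.2] z 114.5 F rack [-0.1 -0.5] -0.2 M [-0.04 -0.07 -0.04] yaw rel 0.56 w 0.0399
```

>>> move_arm(plan=[[[-0.02,0,0,0,0,0],[0,0,0,0,0,0],[0,0,0,0,0,0]]])

```text
clock: 17.65
eef_pos: [0.5641, -0.132, 0.0956]
tool_rot: [[0.182, 0.983, 0.0], [0.983, -0.182, 0.001], [0.001, -0.0, -1.0]]
ft_force: [0.9, 3.3, -0.3]
gripper_width: 0.0395
gripper_force: 30.0
```

```bash
python3 st.py
```

```text
clk 17.65 rack [107.6  44.2] z 114.4 F rack [-3.4  0.3] -0.3 M [ 0.53 -0.18  0.04] yaw rel 0.57 w 0.0395
```

>>> move_arm(plan=[[[0,0,0.04,0,0,0],[0,0,0.03,0,0,0],[0,0,0,0,0,0],[0,0,0,0,0,0]]])

```text
clock: 18.05
eef_pos: [0.5642, -0.1321, 0.0928]
tool_rot: [[0.182, 0.983, 0.0], [0.983, -0.182, 0.0], [0.001, 0.0, -1.0]]
ft_force: [1.2, 4.2, 0.2]
gripper_width: 0.0396
gripper_force: 30.0
```

```bash
python3 st.py
```

```text
clk 18.05 rack [107.7  44.3] z 111.6 F rack [-4.4  0.4] 0.2 M [ 0.8  -0.4   0.05] yaw rel 0.58 w 0.0396
```

>>> move_arm(plan=[[[0,0,0,0,0,0],[0,0,0,0,0,0],[0,0,0,0,0,0],[0,0,0,0,0,0],[0,0,0,0,0,0],[0,0,0,0,0,0],[0,0,0,0,0,0],[0,0,0,0,0,0]]], grip=30)

```text
clock: 18.85
eef_pos: [0.564, -0.1325, 0.0929]
tool_rot: [[0.182, 0.983, 0.0], [0.983, -0.182, -0.0], [-0.0, 0.0, -1.0]]
ft_force: [0.2, 0.5, -1.4]
gripper_width: 0.0819
gripper_force: 0.0
```

```bash
python3 st.py
```

```text
clk 18.85 rack [108.1  44.2] z 111.7 F rack [-0.5  0.1] -1.4 M [-0.01 -0.04  0.07] yaw rel 0.57 w 0.0819
```

>>> move_arm(plan=[[[0,0,-0.3,0,0,0],[0,0,-0.5,0,0,0],[0,0,-0.5,0,0,0],[0,0,-0.5,0,0,0],[0,0,-0.5,0,0,0],[0,0,-0.5,0,0,0],[0.5,-0.8,-0.5,0,0,0],[0.5,-0.8,0,0,0,0],[0.5,-0.8,0,0,0,0],[0.5,-0.8,0,0,0,0],[0.5,-0.8,0,0,0,0],[0,0,0,0,0,0],[0,0,0,0,0,0]]])

```text
clock: 20.15
eef_pos: [0.4251, -0.0047, 0.2261]
tool_rot: [[0.181, 0.984, 0.003], [0.984, -0.181, -0.001], [-0.0, 0.003, -1.0]]
ft_force: [0.7, 0.2, 0.2]
gripper_width: 0.0819
gripper_force: 0.0
```

```bash
python3 st.py; python3 - <<'E'
from h import *
a=robot.read_camera("scene")[125:180,185:285];b=robot.read_camera("top")[175:230,275:375]
f=lambda i:cv2.resize(i,(720,396)[:2] if 0 else (500,275),interpolation=cv2.INTER_CUBIC)
cv2.imwrite("pics/end.png",np.vstack([f(a),f(b)]))
E
```

```text
clk 20.15 rack [   9.3 -116.6] z 244.9 F rack [-0.3  0.6] 0.2 M [-0.03 -0.09 -0.04] yaw rel 0.64 w 0.0819
```

View pics/end.png

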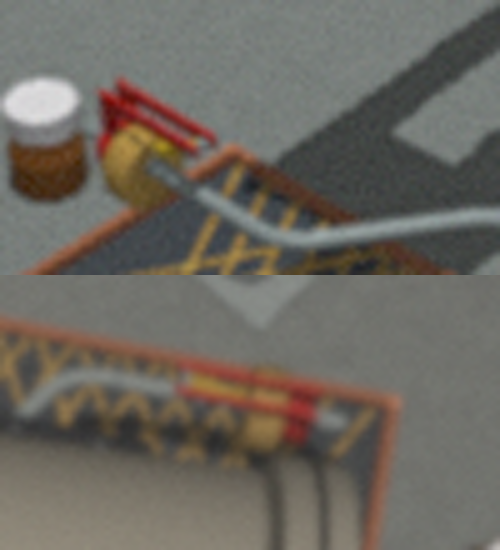

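The picture shows the collar, at (145,165) in the upper half and (262,420) in the lower, hard up against the red stop. The yellow lever sits behind it, and the jar has not moved.

```bash
python3 -c "
from plant import robot
print(robot.finish_job())"
```

```text
the job is handed in; nothing more can be done
None
```

The collar is up against the red stop and released, and the job was handed in at about 20 s with the arm clear and no verdict shown; that the catch is shut behind the collar I judged mainly by feel, from the force dropping to the collar's weight, since the final picture was too blurred to prove it.

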